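# Load the repair-bench turntable and hold it turned to the front

## Robot

A 6-joint arm with a two-finger parallel gripper is mounted at the origin on the work surface. World frame = base frame: x ahead of the robot, y to its left, z up, the work surface at z = 0. Lengths are in m, angles in rad, forces in N, time in s.
With the tool pointing down it reaches from about 0.35 to 0.725 m from the base axis. Payload 4.3 kg.
Tool frame: the origin (TCP) lies between the finger pads; the fingertips stand 8 mm ahead of it and the grasp point (between the pads) lies 11 mm behind it; z points along the fingers, y is the line along which they close (so a half turn about z gives the same grasp; the last joint's range is limited). The gripper opens to 85 mm and grips with 20 to 120 N. Pads are 22 mm wide; open, the fingers measure 114 mm over their backs; the gripper's body (76 mm by 85 mm) begins 54 mm behind the grasp point. The pads swing forward as they close: fully open they stand 13 mm farther back than shut.
Start: joints at [-0.11, 0.377, 0.081, 1.274, 0, 1.46], TCP at [0.575, 0, 0.214] pointing down, gripper open.
Joint ranges: [-2.72, 2.72], [-0.84, 1.66], [-1.02, 1.22], [-1.77, 2.12], [-1.37, 1.28], [-3.14, 3.14]. Speed limits (rad/s): [2.57, 2.57, 3.14, 3.14, 3.14, 3.14].

## Interface

Orientations are given as a 3x3 rotation matrix whose columns are the frame's x, y, z axes.
In Python, from bench import r gives the robot as it stands.
- The arm moves only by the tool arm_command, never from a script. Its argument "deltas" is a list of rows, each an object with "xyz": the shift along the tool's x, y, z in cm, a list of three; "roll": the turn about the tool's z in rad. In form: [{"xyz": [tx, ty, tz], "roll": roll}, ...]. A call has 1 to 8 rows; each row shifts and turns the commanded pose from where the row before left it, along the tool's axes as they then stand; what a row does not reach is not made up. A row lasts 1/8 s, in which the tool goes at most 62.5 mm and 10.7 degrees, less where a joint would pass 70% of its speed; a pose out of reach is approached as far as the arm can. A call with a gripper value outside its range is refused whole. "jaw" is the finger opening in cm, from 0 to 8.54, set as the call begins (left out, the last holds). The fingers move at their own pace and stop on an object; "grip_force" is the grip in N (left out, the last holds). Time passes only in rows, so rows that do not move let the fingers close. It gives the time, the measured TCP pose, the force, the opening and the grip force at its end, in the units of the state.
- r.get_obs(): the state, without advancing time (a new reading comes with each control period).
- r.grab_frame(name): name is "scene" or "side" or "wrist"; returns (picture, depth): 384x512x3 uint8, red, green, blue; 384x512 float32, m along the optical axis (not along the pixel's ray), 0 where there is no reading.
- r.get_calibration(name): a dict with "fov_y" (degrees; the focal length in pixels is half the picture's height over the tangent of half this angle, whatever the lens; pixels are square), "cx", "cy" (the principal point, pixels), "position" and "attitude" of the camera in the world. Camera axes: x right, y down, z forward; pixel columns grow to the right and rows downward; lengths in m; the calibration is good to about 2 mm. A picture is of the moment at which its call begins: read the wrist's pose just before it. get_calibration takes no time and is no camera call; for the wrist camera it gives the pose at the moment of the call.
- r.sign_off(): hands the job in; it is judged then, once.
The state is a dict: "time_s": time; "joint_pos": joint angles; "qvel": joint speeds; "effort": joint torques, N m; "tool_pos": TCP position; "orientation": TCP orientation; "wrist_force": force on the tool from outside, world axes, zero at the start; "moment": the same for the moment, N m; "opening": finger opening in m; "grasp_force": force on a finger pad.
Only numpy, scipy, OpenCV 4.12 (cv2) and the standard library are available. Lean on these libraries where they do the work, as an engineer would, in place of code of your own. Each camera call takes 0.05 s, during which the arm holds its last target. There are 200 camera calls.

## Task

Pack the rectangular parts case and the round tin side by side, upright, into the empty bin on the turntable; they fit only snugly, both standing flat on the bin's floor. Then turn the turntable until that bin faces the fixed pointer squarely, and hold it still there: finish while still gripping the turntable's crank peg, without letting go. Leave the phone, the screwdriver and the loose parts bin where they are.

Things in the scene. Friction and masses are not known exactly. Their poses are not given: they have to be found in the camera images.
- case: Upright rectangular parts case, grey with a black lid, 40 (its x) by 30 (its y) by 70 mm high, about 0.11 kg. Origin: centre of its underside, z up.
- tin: Upright round tin, grey with a black lid, 40 mm diameter, 60 mm high, about 0.12 kg. Origin: centre of its underside.
- bin (a point): The empty blue rectangular open bin fixed on the turntable. Inside it measures 46 mm along its x by 76 mm along its y; walls 4 mm thick, 24 mm high over all, floor 4 mm thick. Origin: centre of its underside (32 mm above the bench), 85 mm from the turntable's axis; -x points radially outward from the axis, y along the rim. The case fits only with its 40 mm side along the bin's x, beside the tin along y (70 mm of 76).
- caddy: Fixed foot of the turntable, with the aluminium pointer on the bench. Origin: on the turning axis, at bench level. Its -x direction points along the pointer, a flat 34 mm wide bar with a pointed end that reaches 197 mm from the axis at 2 to 10 mm above the bench. The grey round turntable above it has a radius of 125 mm, its top 32 mm above the bench; four small fixed lidded jars on it rise to 74 mm above the bench.
- turntable (a joint): Angle of the turntable on its foot, rad, growing anticlockwise seen from above; 0 (or any full turn) when the bin faces the pointer. Turns both ways, without stops within two turns; bearing friction 0.10 N m, it stays where it is left.
- bin_front (a point): Point on the turntable 135 mm from its axis, straight outward of the middle of the bin, 27 mm above the bench.
- front_mark (a point): Point on the pointer 135 mm from the axis, 10 mm above the bench. The bin faces the pointer when bin_front stands straight above it.
- crank: The black crank peg: an upright round grip, 18 mm diameter, 46 mm long, from 122 to 168 mm above the bench. Origin: centre of its underside. It stands on a 12 mm thick steel rod 85 mm from the turntable's axis exactly opposite the bin. It spins freely on its own upright axis, so the gripper need not turn as the peg travels round.
- phone: Bystander: opened phone lying flat, 147 by 71 by 8 mm. Origin: centre of its underside. Leave alone.
- driver: Bystander: black screwdriver lying along its x, 160 mm long. Leave alone.
- screw_bin: Bystander: loose empty blue parts bin on the bench, 110 by 100 by 50 mm, not on the turntable. Origin: centre of its underside. Leave alone.
Not all that is in view belongs to the job. What is shaped like the tin but blue is not meant.

How it is judged:
By the outcome, as a careful person would: the job done as asked, in the order asked, and still so for the second after the job is handed in, while the arm keeps its last pose, push and grip.
It also fails if it takes over 72 s, if anything falls off the work surface, if the arm or the gripper's body presses on something with over 40 N, if the wrist force passes 120 N, or if a joint passes its speed limit or range.

## Working session

There is one attempt and no reset: what is moved stays moved. The work goes in short steps, Python scripts to look and compute and a tool call to move; the robot and the scene stay as the last step left them, time stands still between calls to the robot, and variables do not carry over. Pictures are saved under pics/ and viewed, at most 10 in all, crops included, and the job is handed in when it is done.

Besides the shell and the picture viewer there is one more tool, called after ">>>" by a JSON object that holds its "method" and its "body", one argument or row to a line. arm_command: Moves the arm, as the interface text tells. Its arguments: {"type":"object","properties":{"deltas":{"type":"array","items":{"type":"object","properties":{"xyz":{"type":"array","items":{"type":"number"}},"roll":{"type":"number"}}}},"jaw":{"type":"number"},"grip_force":{"type":"number"}},"required":["deltas"]}

```bash
mkdir -p pics; ls; cat > h.py <<'E'
import numpy as np, cv2
from bench import r
def cam(name):
    c=r.get_calibration(name); img,d=r.grab_frame(name)
    f=img.shape[0]/2/np.tan(np.radians(c["fov_y"])/2)
    return dict(img=img,d=d,f=f,cx=c["cx"],cy=c["cy"],p=np.array(c["position"]),R=np.array(c["attitude"]))
def cloud(c):
    v,u=np.mgrid[:c["d"].shape[0],:c["d"].shape[1]]
    q=np.stack([(u-c["cx"])/c["f"],(v-c["cy"])/c["f"],np.ones(u.shape)],-1)*c["d"][...,None]
    return q@c["R"].T+c["p"]
def plane(c,u,v,z):
    d=c["R"]@np.array([(u-c["cx"])/c["f"],(v-c["cy"])/c["f"],1]); return c["p"]+d*(z-c["p"][2])/d[2]
def save(img,n): cv2.imwrite(f"pics/{n}.png",img[...,::-1])
E
python3 - <<'E'
from h import *
o=r.get_obs(); print(o)
cs=[cam(n) for n in("scene","side")]
for c,n in zip(cs,("scene","side")): np.savez(n,**c); print(n,c["p"],c["R"].round(3).tolist(),c["f"],r.get_calibration(n))
save(np.hstack([cv2.resize(c["img"],(512,384)) for c in cs])[:, :],"big")
save(cs[0]["img"],"scene");save(cs[1]["img"],"side")
E
```

```text
pics
{'time_s': 0.0, 'joint_pos': array([-1.10289920e-01,  3.78070448e-01,  7.95994611e-02,  1.27439534e+00,
       -2.20292562e-05,  1.46047356e+00]), 'qvel': array([-0.00017547, -0.00033884, -0.00029866, -0.00073511,  0.00110599,
        0.0017934 ]), 'effort': array([ 5.03441061e-04, -4.63600910e+01,  2.69876987e+01,  2.07655923e-02,
       -6.74222474e-05, -6.15417605e-06]), 'tool_pos': array([5.74296536e-01, 8.24928990e-05, 2.13346461e-01]), 'orientation': array([[-3.26596580e-05,  9.99997878e-01, -2.05984460e-03],
       [ 9.99999978e-01,  3.30839357e-05,  2.05941811e-04],
       [ 2.06009522e-04, -2.05983782e-03, -9.99997857e-01]]), 'wrist_force': array([-0.0796177 ,  0.07962877,  0.13020078]), 'moment': array([ 0.0043995 , -0.0394363 ,  0.04173638]), 'grasp_force': 0.0, 'opening': 0.08542258182643693}
scene [ 1.0474752  -0.82392543  0.99092701] [[0.863, 0.343, -0.372], [0.506, -0.571, 0.646], [0.009, -0.746, -0.666]] 497.9664707302757 {'fov_y': 42.17009892609085, 'cx': 259.61223940540555, 'cy': 183.99285015525135, 'position': array([ 1.0474752 , -0.82392543,  0.99092701]), 'attitude': array([[ 0.86251988,  0.34305958, -0.37198062],
       [ 0.5059394 , -0.57127454,  0.6462745 ],
       [ 0.0092076 , -0.74562425, -0.666303  ]])}
side [ 0.13023368 -0.70250105  0.98524415] [[0.857, -0.361, 0.369], [-0.516, -0.616, 0.595], [0.013, -0.7, -0.714]] 399.25949268763856 {'fov_y': 51.36489566003492, 'cx': 258.4312368697344, 'cy': 188.16652548500255, 'position': array([ 0.13023368, -0.70250105,  0.98524415]), 'attitude': array([[ 0.85672198, -0.36057821,  0.36879643],
       [-0.51562637, -0.6161184 ,  0.59542217],
       [ 0.01252601, -0.70027242, -0.71376581]])}
```

View pics/scene.png

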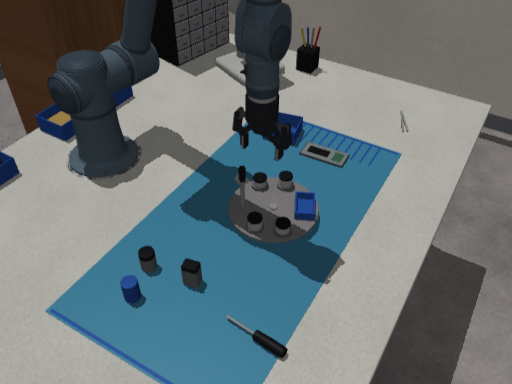

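View pics/side.png

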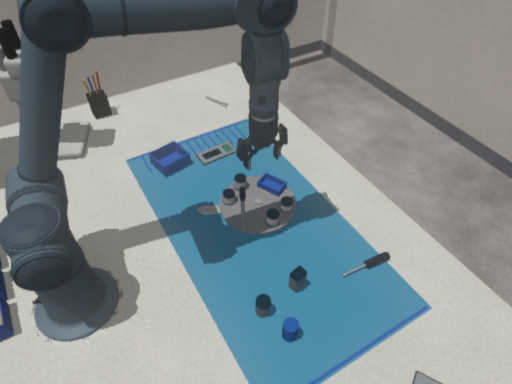

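The scene view shows the case at (192,274), the tin at (148,260), a blue decoy at (131,290), the bin at (305,206) and the crank at (242,175). In the side view the pointer end is near (209,210). I'll measure these with depth and colour.

```bash
cat > m.py <<'E'
from h import *
for n in("scene","side"):
    c=dict(np.load(n+".npz")); P=cloud(c); z=P[...,2]; hsv=cv2.cvtColor(c["img"],cv2.COLOR_RGB2HSV)
    print(n)
    def blob(name,m,minA=8):
        k,l,s,ce=cv2.connectedComponentsWithStats(m.astype(np.uint8))
        for i in range(1,k):
            if s[i,4]>=minA:
                q=P[l==i]; 
                print(name,ce[i].round(),s[i,4],"mean",q.mean(0).round(4),"min",np.percentile(q,3,0).round(3),"max",np.percentile(q,97,0).round(3))
                if s[i,4]>15: print("   rect",[ [round(float(x),4) for x in np.ravel(t)] for t in cv2.minAreaRect(q[:,:2].astype(np.float32))])
    reg=(P[...,0]>.2)&(P[...,0]<.9)&(abs(P[...,1])<.6)
    blob("top60-70",reg&(z>.052)&(z<.078))
    blob("crank",reg&(z>.1)&(z<.172)&(P[...,0]<.75))
    blob("bin",reg&(z>.033)&(z<.062)&(hsv[...,0]>110)&(hsv[...,1]>120)&(P[...,1]>-.3))
    blob("disc",reg&(z>.026)&(z<.037)&(hsv[...,1]<90),100)
    blob("pointer",reg&(z>.003)&(z<.016)&(hsv[...,1]<90)&(P[...,1]>-.3),20)
E
python3 m.py
```

```text
scene
top60-70 [285. 177.] 161 mean [0.5813 0.1317 0.0694] min [0.562 0.117 0.054] max [0.596 0.153 0.078]
   rect [[0.579, 0.1364], [0.0401, 0.0366], [78.8634]]
top60-70 [259. 178.] 154 mean [0.5179 0.0945 0.0668] min [0.499 0.08  0.054] max [0.534 0.114 0.073]
   rect [[0.5164, 0.098], [0.0374, 0.04], [32.7233]]
top60-70 [305. 203.] 164 mean [0.6694 0.0805 0.0572] min [0.63  0.035 0.053] max [0.707 0.126 0.061]
   rect [[0.6665, 0.0819], [0.053, 0.0909], [25.7182]]
top60-70 [242. 197.] 36 mean [0.5163 0.0043 0.0649] min [ 0.509 -0.     0.053] max [0.521 0.011 0.076]
   rect [[0.5158, 0.0049], [0.0111, 0.0126], [31.2576]]
top60-70 [254. 219.] 199 mean [ 0.5906 -0.0552  0.0705] min [ 0.571 -0.069  0.053] max [ 0.606 -0.035  0.078]
   rect [[0.5878, -0.0508], [0.0387, 0.0403], [48.4421]]
top60-70 [282. 223.] 200 mean [ 0.6583 -0.0278  0.0668] min [ 0.64  -0.043  0.053] max [ 0.675 -0.007  0.073]
   rect [[0.6568, -0.0246], [0.0372, 0.0414], [7.0897]]
top60-70 [146. 252.] 195 mean [ 0.4167 -0.2776  0.0606] min [ 0.398 -0.295  0.053] max [ 0.434 -0.259  0.065]
   rect [[0.4154, -0.2761]
[... 12316 characters left out ...]
.6813 0.0405 0.0468] min [0.671 0.035 0.04 ] max [0.694 0.048 0.054]
disc [256. 208.] 2229 mean [0.5712 0.024  0.0301] min [ 0.476 -0.074  0.027] max [0.691 0.141 0.035]
   rect [[0.5818, 0.0368], [0.2329, 0.2469], [29.8475]]
pointer [216. 153.] 409 mean [0.595  0.3566 0.0059] min [0.528 0.325 0.003] max [0.664 0.39  0.009]
   rect [[0.5972, 0.358], [0.1471, 0.0727], [2.0534]]
pointer [210. 210.] 168 mean [0.448  0.1096 0.0075] min [0.418 0.085 0.004] max [0.477 0.131 0.011]
   rect [[0.4464, 0.1117], [0.0388, 0.0706], [66.8191]]
pointer [295. 288.] 27 mean [ 0.522  -0.2687  0.0114] min [ 0.512 -0.277  0.007] max [ 0.548 -0.255  0.016]
   rect [[0.5284, -0.2719], [0.0192, 0.0428], [67.2314]]
```

```bash
python3 - <<'E'
from h import *
c=cam("wrist"); np.savez("w0",**c); print(c["p"],c["R"].round(3).tolist(),c["f"]); save(c["img"],"w0")
E
```

```text
[0.57337402 0.0713945  0.37295954] [[1.0, 0.0, -0.001], [-0.0, -0.96, -0.279], [-0.001, 0.279, -0.96]] 276.8806051062842
```

View pics/w0.png

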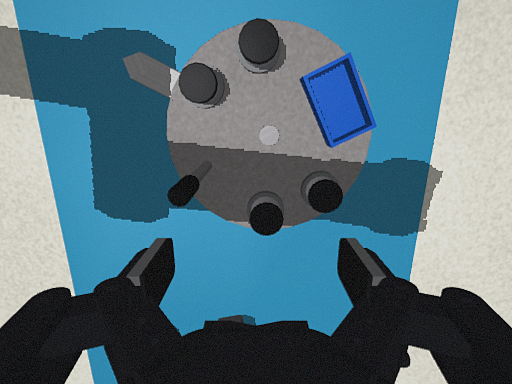

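The wrist view shows the whole turntable: bin with corners near (301,78), (349,54), (376,126) and (332,147), hub at (269,135), pointer tip at (123,58), crank top at (185,190).

```bash
python3 - <<'E'
from h import *
c=dict(np.load("w0.npz")); P=cloud(c); hsv=cv2.cvtColor(c["img"],cv2.COLOR_RGB2HSV)
# bin: outer outline at rim height
print("hsv",hsv[100,340],hsv[60,346],hsv[200,90],hsv[30,100],hsv[90,322])
m=((hsv[...,0]>108)&(hsv[...,1]>150)).astype(np.uint8); m[:, :290]=0; m[160:]=0; m[:,385:]=0
k,l,s,ce=cv2.connectedComponentsWithStats(m); i=1+s[1:,4].argmax(); print("binmask",s[i])
# rim via depth
z=P[...,2]; rim=(z>.050)&(z<.062)&(l==i); q=P[rim]; print("rim n",len(q),"z",q[:,2].mean(),cv2.minAreaRect(q[:,:2].astype(np.float32)))
ct=max(cv2.findContours((l==i).astype(np.uint8),0,1)[0],key=cv2.contourArea)
W=np.array([plane(c,*p[0],.056)[:2] for p in ct],np.float32); print("outline@.056",cv2.minAreaRect(W))
# disc edge
d=(abs(z-.032)<.006)&(P[...,0]>.4)&(np.abs(P[...,1])<.2); d[:, :130]=0
ct=max(cv2.findContours(((hsv[...,1]<100)&(z>.024)).astype(np.uint8)*((np.hypot(P[...,0]-.587,P[...,1]-.043)<.14)).astype(np.uint8),0,1)[0],key=cv2.contourArea)
W=np.array([plane(c,*p[0],.032)[:2] for p in ct],np.float32); 
rr=np.hypot(*(W-[.587,.043]).T); W=W[(rr>.115)&(rr<.132)]
A=np.c_[2*W,np.ones(len(W))]; x=np.linalg.lstsq(A,(W**2).sum(1),rcond=None)[0]; print("disc",x[:2],np.sqrt(x[2]+x[0]**2+x[1]**2),len(W))
hub=(hsv[...,2]>135)&(hsv[...,1]<60); hub[:120]=0;hub[150:]=0;hub[:,:255]=0;hub[:,285:]=0
v,u=np.nonzero(hub); print("hub",u.mean(),v.mean(),P[hub].mean(0))
# pointer
pm=(hsv[...,1]<100)&(z>.003)&(z<.02); pm[:, :120]=0; pm[:,185:]=0; pm[45:]&=True; pm[105:]=0; pm[:45]=0
ct=max(cv2.findContours(pm.astype(np.uint8),0,1)[0],key=cv2.contourArea)
W=np.array([plane(c,*p[0],.010)[:2] for p in ct],np.float32); print("pointer",len(ct),cv2.minAreaRect(W),W[W[:,0].argmin()])
for p in [(123,58),(137,53),(172,70),(129,74),(166,96)]: print(p,plane(c,*p,.010)[:2],P[p[1],p[0]])
cr=(z>.15)&(z<.18)&(P[...,0]<.56)&(P[...,1]>-.03); print("crank",P[cr].mean(0),cv2.minAreaRect(P[cr][:,:2].astype(np.float32)))
E
```

```text
hsv [108 216 192] [113 169  80] [ 99 171 189] [101 168  85] [109 203 195]
binmask [ 300   53   76   95 3777]
rim n 1010 z 0.055492091132803324 ((0.6650980710983276, 0.08179478347301483), (0.0544988177716732, 0.08344101160764694), 25.843029022216797)
outline@.056 ((0.6635276675224304, 0.08106963336467743), (0.05735357478260994, 0.08336637169122696), 25.861318588256836)
disc [0. 0.] 0.0 0
hub 269.3981588032221 134.54315304948216 [0.5897089  0.04516175 0.03348752]
pointer 139 ((0.4437682628631592, 0.11786751449108124), (0.03372420743107796, 0.0664876252412796), 62.66121292114258) [0.41408846 0.13122338]
(123, 58) [0.41438112 0.13341252] [0.41452003 0.13335834 0.0103171 ]
(137, 53) [0.43179246 0.1388458 ] [0.43136134 0.13905118 0.00889479]
(172, 70) [0.4719224  0.12014138] [0.47202206 0.12009349 0.01035657]
(129, 74) [0.41929987 0.11566908] [0.41964715 0.11556929 0.01081811]
(166, 96) [0.46196989 0.09038316] [0.46150392 0.09046258 0.00848185]
crank [0.51406617 0.00979383 0.1645494 ] ((0.5125551819801331, 0.00829783733934164), (0.01715998351573944, 0.01728406921029091), 33.5843391418457)
```

>>> {"method": "arm_command", "body": {
  "deltas": [
    {"xyz": [-4.6, -1.35, 0]},
    {"xyz": [-4.6, -1.35, 0]},
    {"xyz": [-4.6, -1.35, 0]},
    {"xyz": [-4.6, -1.35, 0]},
    {"xyz": [-4.6, -1.35, 0]},
    {"xyz": [-4.6, -1.35, 0]},
    {"xyz": [-4.6, -1.35, 0]},
    {"xyz": [0, 0, 0]}
  ]
}}

```text
invalid input at $.deltas[0]: expected keys xyz, roll
```

```bash
cat >> h.py <<'E'
def tops(c,lo,hi):
    P=cloud(c); z=P[...,2]; tcp=r.get_obs()["tool_pos"]
    m=((z>lo)&(z<hi)).astype(np.uint8); k,l,s,ce=cv2.connectedComponentsWithStats(m)
    for i in range(1,k):
        if s[i,4]>150:
            q=P[l==i]; ct=max(cv2.findContours((l==i).astype(np.uint8),0,1)[0],key=cv2.contourArea)
            W=np.array([plane(c,*p[0],np.median(q[:,2]))[:2] for p in ct],np.float32)
            print(ce[i].round(),s[i,4],"zmed",np.median(q[:,2]).round(4),"col",np.median(c["img"][l==i],0),"rect",cv2.minAreaRect(W),"circ",cv2.minEnclosingCircle(W))
E
python3 - <<'E'
from h import *
o=r.get_obs(); print(o["time_s"],o["tool_pos"],o["orientation"].round(3).tolist())
c=cam("wrist"); np.savez("w1",**c); save(c["img"],"w1")
tops(c,.056,.064); print(); tops(c,.066,.076)
E
```

```text
0.15 [5.74474285e-01 8.02185714e-05 2.13576128e-01] [[-0.0, 1.0, -0.002], [1.0, 0.0, 0.0], [0.0, -0.002, -1.0]]

[258.  41.] 1445 zmed 0.0738 col [49. 49. 52.] rect ((0.5758199691772461, 0.13700240850448608), (0.03950328007340431, 0.038784634321928024), 60.02185821533203) circ ((0.5756339430809021, 0.1371372640132904), 0.020216861739754677)
[197.  83.] 1190 zmed 0.0678 col [63. 63. 65.] rect ((0.5128669142723083, 0.09994317591190338), (0.038462795317173004, 0.03845183551311493), 60.19533157348633) circ ((0.5129441618919373, 0.10003454238176346), 0.019805531948804855)
[325. 197.] 866 zmed 0.068 col [21. 22. 22.] rect ((0.6533766984939575, -0.022394848987460136), (0.03889552131295204, 0.03865394741296768), 62.39736557006836) circ ((0.6532531976699829, -0.02241036854684353), 0.019999895244836807)
[266. 219.] 884 zmed 0.0739 col [22. 21. 22.] rect ((0.5847557783126831, -0.047384440898895264), (0.04088523983955383, 0.03834218531847), 89.99964141845703) circ ((0.585468590259552, -0.04750961437821388), 0.020841144025325775)
```

View pics/w1.png

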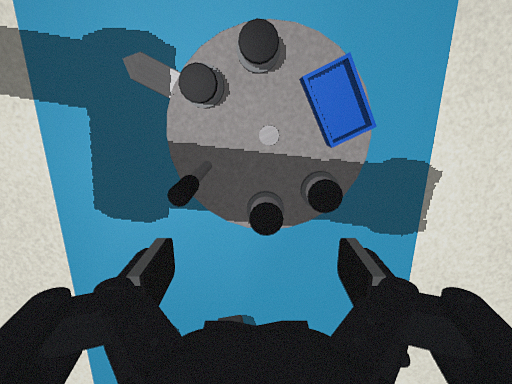

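The move was refused because "roll" must be given, so the picture is unchanged. Sending it again.

>>> {"method": "arm_command", "body": {
  "deltas": [
    {"xyz": [-4.6, -1.35, 0], "roll": 0},
    {"xyz": [-4.6, -1.35, 0], "roll": 0},
    {"xyz": [-4.6, -1.35, 0], "roll": 0},
    {"xyz": [-4.6, -1.35, 0], "roll": 0},
    {"xyz": [-4.6, -1.35, 0], "roll": 0},
    {"xyz": [-4.6, -1.35, 0], "roll": 0},
    {"xyz": [-4.6, -1.35, 0], "roll": 0},
    {"xyz": [0, 0, 0], "roll": 0}
  ]
}}

```text
time_s: 1.2
tool_pos: [0.4794, -0.325, 0.2138]
orientation: [[0.005, 1.0, -0.0], [1.0, -0.005, -0.0], [-0.0, -0.0, -1.0]]
wrist_force: [-0.5, 0.4, 0.6]
opening: 0.0855
grasp_force: 0.0
```

```bash
python3 - <<'E'
from h import *
o=r.get_obs(); print(o["time_s"],o["tool_pos"],o["orientation"].round(3).tolist())
c=cam("wrist"); np.savez("w1",**c); save(c["img"],"w1b")
tops(c,.056,.064); print(); tops(c,.066,.076)
E
```

```text
1.2 [ 0.47937813 -0.32497833  0.21379166] [[0.005, 1.0, -0.0], [1.0, -0.005, -0.0], [-0.0, -0.0, -1.0]]
[196. 132.] 980 zmed 0.0599 col [46. 47. 49.] rect ((0.412546306848526, -0.2750896215438843), (0.03692135959863663, 0.03794802725315094), 89.7076187133789) circ ((0.4127330780029297, -0.2751268744468689), 0.019594525918364525)
[221. 208.] 788 zmed 0.0598 col [ 32.  73. 150.] rect ((0.43673446774482727, -0.3644261062145233), (0.03808465227484703, 0.03829040378332138), 89.69975280761719) circ ((0.43729367852211, -0.3642302453517914), 0.01997949555516243)

[307. 115.] 1062 zmed 0.0698 col [18. 19. 20.] rect ((0.5328155755996704, -0.25745320320129395), (0.03934267908334732, 0.029260622337460518), 11.338966369628906) circ ((0.5328279733657837, -0.25754714012145996), 0.022964686155319214)
```

View pics/w1b.png

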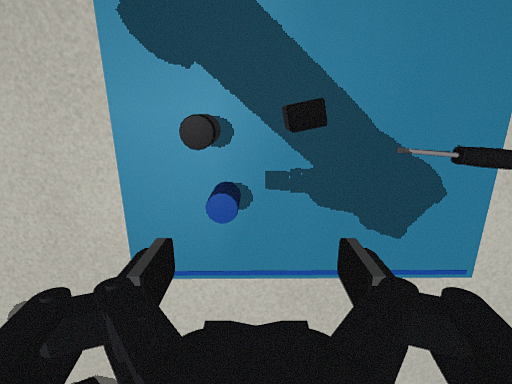

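The picture shows the tin at (196,132), the case at (307,115) and the blue decoy at (221,205), all at the expected heights and sizes. Approaching the case.

>>> {"method": "arm_command", "body": {
  "deltas": [
    {"xyz": [3.4, 2.65, 0], "roll": 0},
    {"xyz": [3.4, 2.65, 0], "roll": 0},
    {"xyz": [0, 0, 4], "roll": -0.1},
    {"xyz": [0, 0, 4], "roll": -0.095},
    {"xyz": [0, 0, 0], "roll": 0},
    {"xyz": [0, 0, 0], "roll": 0}
  ]
}}

```text
time_s: 2.0
tool_pos: [0.5342, -0.2536, 0.1357]
orientation: [[-0.193, 0.981, 0.001], [0.981, 0.193, -0.0], [-0.001, 0.001, -1.0]]
wrist_force: [0.6, 0.5, 0.9]
opening: 0.0854
grasp_force: 0.0
```

>>> {"method": "arm_command", "body": {
  "deltas": [
    {"xyz": [-0.36, -0.21, 2], "roll": 0},
    {"xyz": [0, 0, 3], "roll": 0},
    {"xyz": [0, 0, 3], "roll": 0},
    {"xyz": [0, 0, 2], "roll": 0},
    {"xyz": [0, 0, 0], "roll": 0},
    {"xyz": [0, 0, 0], "roll": 0}
  ]
}}

```text
time_s: 2.75
tool_pos: [0.5338, -0.2589, 0.0365]
orientation: [[-0.193, 0.981, 0.003], [0.981, 0.193, -0.002], [-0.002, 0.003, -1.0]]
wrist_force: [-0.4, 0.2, 0.3]
opening: 0.0852
grasp_force: 0.0
```

>>> {"method": "arm_command", "body": {
  "deltas": [
    {"xyz": [0, 0, 0], "roll": 0},
    {"xyz": [0, 0, 0], "roll": 0},
    {"xyz": [0, 0, 0], "roll": 0},
    {"xyz": [0, 0, 0], "roll": 0},
    {"xyz": [0, 0, 0], "roll": 0},
    {"xyz": [0, 0, 0], "roll": 0}
  ],
  "jaw": 2.0,
  "grip_force": 45
}}

```text
time_s: 3.5
tool_pos: [0.5329, -0.2583, 0.0352]
orientation: [[-0.194, 0.981, 0.002], [0.981, 0.194, -0.001], [-0.001, 0.001, -1.0]]
wrist_force: [0.1, 1.3, 5.5]
opening: 0.0385
grasp_force: 45.4
```

>>> {"method": "arm_command", "body": {
  "deltas": [
    {"xyz": [0, 0, -2], "roll": 0},
    {"xyz": [0, 0, -4], "roll": 0},
    {"xyz": [0, 0, -4.5], "roll": 0},
    {"xyz": [0, 0, -2], "roll": 0},
    {"xyz": [2, 1.4, 0], "roll": 0},
    {"xyz": [4, 2.8, 0], "roll": 0},
    {"xyz": [4, 2.8, 0], "roll": 0},
    {"xyz": [4, 2.8, 0], "roll": 0}
  ]
}}

```text
time_s: 4.5
tool_pos: [0.6011, -0.1002, 0.1586]
orientation: [[-0.193, 0.981, -0.001], [0.981, 0.193, 0.0], [0.0, -0.001, -1.0]]
wrist_force: [0.8, 0.0, -0.9]
opening: 0.0389
grasp_force: 45.6
```

>>> {"method": "arm_command", "body": {
  "deltas": [
    {"xyz": [4, 2.8, 0], "roll": 0},
    {"xyz": [4, 2.8, 0], "roll": 0},
    {"xyz": [4, 2.8, 0], "roll": 0},
    {"xyz": [2, 1.4, 0], "roll": 0},
    {"xyz": [0, 0, 0], "roll": -0.13},
    {"xyz": [0, 0, 0], "roll": -0.127},
    {"xyz": [0, 0, 0], "roll": 0},
    {"xyz": [0, 0, 0], "roll": 0}
  ]
}}

```text
time_s: 5.5
tool_pos: [0.6699, 0.0546, 0.1589]
orientation: [[-0.435, 0.9, -0.001], [0.9, 0.435, -0.0], [0.0, -0.001, -1.0]]
wrist_force: [0.4, 0.8, -1.2]
opening: 0.039
grasp_force: 45.6
```

```bash
python3 - <<'E'
from h import *
o=r.get_obs(); print(o["time_s"],o["tool_pos"],o["orientation"].round(4).tolist(),o["opening"])
c=cam("wrist"); np.savez("w2",**c); save(c["img"],"w2")
E
```

```text
5.5 [0.66988712 0.05462606 0.1588572 ] [[-0.435, 0.9004, -0.0008], [0.9004, 0.435, -0.0001], [0.0003, -0.0008, -1.0]] 0.03903776373830145
```

View pics/w2.png

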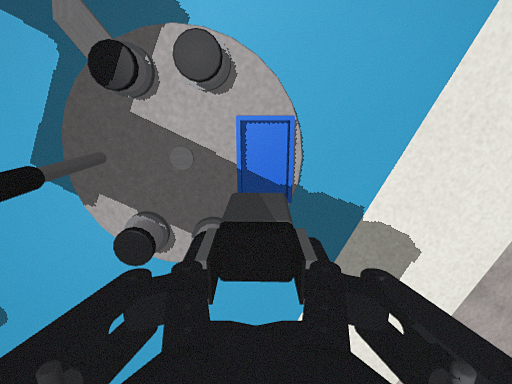

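The wrist view shows the bin's far rim at row 117, columns 237 to 294, squared up with the image, and the held case at (256,235). I'll compare both in the tool frame.

```bash
python3 - <<'E'
from h import *
c=dict(np.load("w2.npz")); P=cloud(c); o=r.get_obs(); T=o["tool_pos"];R=o["orientation"]
Q=(P-T)@R  # tool frame
hsv=cv2.cvtColor(c["img"],cv2.COLOR_RGB2HSV); z=P[...,2]
m=((hsv[...,0]>107)&(hsv[...,1]>150)&(z>.03)&(z<.065)); m[:105]=0;m[205:]=0;m[:,:225]=0;m[:,305:]=0
rim=m&(z>.051)&(z<.061); q=Q[rim]; print("rim n",rim.sum(),"z",np.median(z[rim]),"x",np.percentile(q[:,0],[1,50,99]),"y",np.percentile(q[:,1],[1,50,99]))
ct=max(cv2.findContours(m.astype(np.uint8),0,1)[0],key=cv2.contourArea)[:,0]
W=(np.array([plane(c,*p,.056) for p in ct])-T)@R; w=W[(ct[:,1]<180)]; print("outline tool x max",np.sort(w[:,0])[-8:].round(4)," y min/max",np.percentile(w[:,1],[2,10,90,98]).round(4))
for rr in (130,150,170): # left,right edges per row
    s=ct[abs(ct[:,1]-rr)<=2]; e=(np.array([plane(c,s[:,0].min(),rr,.056),plane(c,s[:,0].max(),rr,.056)])-T)@R; print(rr,s[:,0].min(),s[:,0].max(),e[:,:2].round(4).tolist())
# case: points near tool axis
cm=(abs(Q[...,1])<.025)&(Q[...,2]<.04)&(Q[...,2]>-.045)&(Q[...,0]>-.03)&(Q[...,0]<.03); cm[:185]=0
q=Q[cm]; top=cm&(np.abs(Q[...,2]-np.percentile(q[:,2],3))<.004)
print(len(q),"z pct",np.percentile(q[:,2],[2,50,98]).round(4))
fr=cm&(Q[...,2]>-.02); q=Q[fr]; print("front face x",np.percentile(q[:,0],[5,50,95]).round(4),"y",np.percentile(q[:,1],[2,98]).round(4), "z",np.percentile(q[:,2],[1,99]))
for a in range(-44,0,8):
    s=cm&(abs(Q[...,2]*1e3-a)<4); q=Q[s]
    if len(q): print(a,len(q),np.percentile(q[:,0],[3,97]).round(4),np.percentile(q[:,1],[3,97]).round(4))
E
```

```text
rim n 969 z 0.055932576173155946 x [-0.01239616  0.0447578   0.06820212] y [-0.0189422   0.01511577  0.03446175]
outline tool x max [0.0682 0.0682 0.0682 0.0682 0.0682 0.0682 0.0682 0.0682]  y min/max [-0.019  -0.0188  0.0345  0.0346]
130 236 293 [[0.0557, -0.0189], [0.0557, 0.0339]]
150 237 293 [[0.0372, -0.0184], [0.0372, 0.0346]]
170 237 292 [[0.018, -0.0187], [0.018, 0.0343]]
7045 z pct [-0.0426 -0.0343  0.0257]
front face x [0.0155 0.016  0.0164] y [-0.0184  0.0184] z [-0.01981442  0.03133879]
-44 271 [-0.0082  0.0125] [-0.0244  0.0241]
-36 4279 [-0.0112  0.0154] [-0.0202  0.0185]
-28 587 [0.0117 0.0162] [-0.0236  0.0234]
-20 431 [0.0122 0.0164] [-0.0193  0.0186]
-12 343 [0.0153 0.0164] [-0.0183  0.0175]
-4 283 [0.0152 0.0164] [-0.0182  0.0178]
```

>>> {"method": "arm_command", "body": {
  "deltas": [
    {"xyz": [0.45, 0.8, 0], "roll": 0},
    {"xyz": [0, 0, 3], "roll": 0},
    {"xyz": [0, 0, 2.9], "roll": 0},
    {"xyz": [0, 0, 0], "roll": 0},
    {"xyz": [0, 0, 0], "roll": 0},
    {"xyz": [0, 0, 0], "roll": 0}
  ]
}}

```text
time_s: 6.3
tool_pos: [0.6768, 0.0624, 0.1023]
orientation: [[-0.437, 0.9, 0.003], [0.9, 0.437, 0.0], [-0.001, 0.003, -1.0]]
wrist_force: [0.0, 0.4, -0.2]
opening: 0.0389
grasp_force: 45.6
```

>>> {"method": "arm_command", "body": {
  "deltas": [
    {"xyz": [0.05, -0.15, 0], "roll": 0},
    {"xyz": [0, 0, 1], "roll": 0},
    {"xyz": [0, 0, 1], "roll": 0},
    {"xyz": [0, 0, 0.6], "roll": 0},
    {"xyz": [0, 0, 0], "roll": 0},
    {"xyz": [0, 0, 0], "roll": 0}
  ]
}}

```text
time_s: 7.05
tool_pos: [0.674, 0.0621, 0.0744]
orientation: [[-0.437, 0.9, 0.0], [0.9, 0.437, 0.0], [-0.0, 0.0, -1.0]]
wrist_force: [1.6, -0.0, -1.2]
opening: 0.0388
grasp_force: 45.6
```

>>> {"method": "arm_command", "body": {
  "deltas": [
    {"xyz": [0, 0, 0.25], "roll": 0},
    {"xyz": [0, 0, 0.15], "roll": 0},
    {"xyz": [0, 0, 0], "roll": 0},
    {"xyz": [0, 0, 0], "roll": 0}
  ]
}}

```text
time_s: 7.55
tool_pos: [0.6743, 0.062, 0.0712]
orientation: [[-0.437, 0.9, 0.001], [0.9, 0.437, -0.0], [-0.001, 0.001, -1.0]]
wrist_force: [-1.4, -0.1, 5.1]
opening: 0.0384
grasp_force: 46.1
```

>>> {"method": "arm_command", "body": {
  "deltas": [
    {"xyz": [0, 0, 0], "roll": 0},
    {"xyz": [0, 0, 0], "roll": 0},
    {"xyz": [0, 0, 0], "roll": 0},
    {"xyz": [0, 0, -1], "roll": 0},
    {"xyz": [0, 0, -4], "roll": 0},
    {"xyz": [0, 0, -4], "roll": 0},
    {"xyz": [-5, 0, 0], "roll": 0},
    {"xyz": [0, 0, 0], "roll": 0}
  ],
  "jaw": 7.5
}}

```text
time_s: 8.55
tool_pos: [0.6975, 0.014, 0.1616]
orientation: [[-0.434, 0.901, 0.003], [0.901, 0.434, -0.001], [-0.003, 0.002, -1.0]]
wrist_force: [0.3, 0.2, -1.3]
opening: 0.0752
grasp_force: 0.0
```

```bash
python3 - <<'E'
from h import *
o=r.get_obs(); print(o["time_s"],o["tool_pos"],o["orientation"].round(4).tolist(),o["opening"],r.get_calibration("wrist")["position"])
c=cam("wrist"); np.savez("w3",**c); save(c["img"],"w3")
tops(c,.1,.113)
E
```

```text
8.55 [0.69752409 0.01403385 0.16161678] [[-0.4335, 0.9011, 0.0032], [0.9011, 0.4335, -0.0013], [-0.0025, 0.0023, -1.0]] 0.07515195132495156 [0.66508423 0.07859849 0.32091828]
[ 33. 108.] 220 zmed 0.1068 col [54.  53.  54.5] rect ((0.5155598521232605, 0.00975713785737753), (0.013480673544108868, 0.012282777577638626), 29.696739196777344) circ ((0.5144608616828918, 0.009280063211917877), 0.00828129705041647)
[258. 135.] 1975 zmed 0.1058 col [40. 41. 42.] rect ((0.6747714281082153, 0.06342685967683792), (0.03910110890865326, 0.028521377593278885), 25.677200317382812) circ ((0.674772322177887, 0.06358470767736435), 0.022968405857682228)
```

View pics/w3.png

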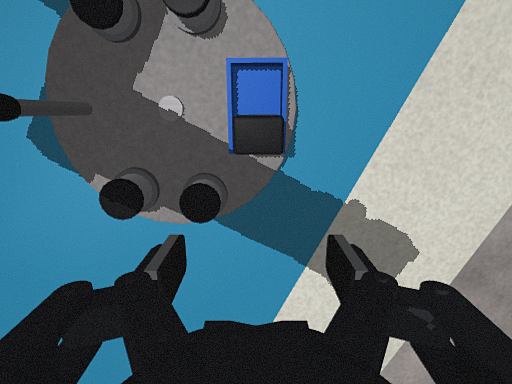

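The case stands flat in the bin (top at 0.106 m, columns 233–284, rows 115–154), with free room up to the far rim at row 58. Now the tin's target.

```bash
python3 - <<'E'
from h import *
c=dict(np.load("w3.npz")); P=cloud(c); o=r.get_obs(); hsv=cv2.cvtColor(c["img"],cv2.COLOR_RGB2HSV); z=P[...,2]
a=np.radians(25.8); u=np.array([np.cos(a),np.sin(a)]); v=np.array([-u[1],u[0]]); F=np.array([u,v])
m=((hsv[...,0]>107)&(hsv[...,1]>130)&(z>.03)&(z<.065)); m[:45]=0;m[165:]=0;m[:,:215]=0;m[:,300:]=0
rim=m&(z>.051)&(z<.061); ct=max(cv2.findContours(m.astype(np.uint8),0,1)[0],key=cv2.contourArea)[:,0]
W=np.array([plane(c,*p,.056)[:2] for p in ct])@F.T
print("outer u",np.percentile(W[:,0],[3,8,50,92,97]).round(4),"v",np.percentile(W[:,1],[1,3,97,99]).round(4))
q=P[rim][:,:2]@F.T; print("rim pts u",np.percentile(q[:,0],[1,99]),"v",np.percentile(q[:,1],[1,99]))
t=(z>.102)&(z<.11); t[:,:200]=0; q=P[t][:,:2]@F.T; print("case u",np.percentile(q[:,0],[1,99]),"v",np.percentile(q[:,1],[1,99]))
uc=(np.percentile(W[:,0],3)+np.percentile(W[:,0],97))/2
far=np.percentile(W[:,1],99)-.004; near=np.percentile(q[:,1],99); vc=(far+near)/2
print("gap",far-near,"target uv",uc,vc,"world",np.array([uc,vc])@F)
E
```

```text
outer u [0.6078 0.608  0.6342 0.6612 0.6614] v [-0.2572 -0.2555 -0.1743 -0.1743]
rim pts u [0.60780073 0.66136453] v [-0.25626    -0.17418818]
case u [0.6159321  0.65446054] v [-0.25111896 -0.22234565]
gap 0.04405105733555231 target uv 0.6345933078837949 -0.2003201213613676 world [0.65852181 0.09584278]
```

>>> {"method": "arm_command", "body": {
  "deltas": [
    {"xyz": [-1.71, -4.78, 0], "roll": 0},
    {"xyz": [-1.71, -4.78, 0], "roll": 0},
    {"xyz": [-1.71, -4.78, 0], "roll": 0},
    {"xyz": [-1.71, -4.78, 0], "roll": 0},
    {"xyz": [-1.71, -4.78, 0], "roll": 0},
    {"xyz": [-1.71, -4.78, 0], "roll": 0},
    {"xyz": [-1.71, -4.78, 0], "roll": 0},
    {"xyz": [-1.71, -4.78, 0], "roll": 0}
  ]
}}

```text
time_s: 9.6
tool_pos: [0.4102, -0.273, 0.1605]
orientation: [[-0.438, 0.899, 0.0], [0.899, 0.438, 0.0], [0.0, 0.0, -1.0]]
wrist_force: [-0.1, -0.4, 0.6]
opening: 0.075
grasp_force: 0.0
```

>>> {"method": "arm_command", "body": {
  "deltas": [
    {"xyz": [0, 0, 3], "roll": 0},
    {"xyz": [0, 0, 1], "roll": 0},
    {"xyz": [0, 0, 0], "roll": 0},
    {"xyz": [0, 0, 0], "roll": 0}
  ]
}}

```text
time_s: 10.1
tool_pos: [0.4123, -0.2727, 0.1211]
orientation: [[-0.438, 0.899, 0.001], [0.899, 0.438, -0.001], [-0.001, 0.001, -1.0]]
wrist_force: [-0.3, -0.2, 1.3]
opening: 0.0748
grasp_force: 0.0
```

>>> {"method": "arm_command", "body": {
  "deltas": [
    {"xyz": [-0.23, -0.08, 2], "roll": 0},
    {"xyz": [0, 0, 3], "roll": 0},
    {"xyz": [0, 0, 2.5], "roll": 0},
    {"xyz": [0, 0, 1], "roll": 0},
    {"xyz": [0, 0, 0], "roll": 0},
    {"xyz": [0, 0, 0], "roll": 0}
  ]
}}

```text
time_s: 10.85
tool_pos: [0.4127, -0.2761, 0.0365]
orientation: [[-0.437, 0.899, 0.002], [0.899, 0.437, -0.001], [-0.002, 0.001, -1.0]]
wrist_force: [-0.0, 0.4, -0.2]
opening: 0.0747
grasp_force: 0.0
```

>>> {"method": "arm_command", "body": {
  "deltas": [
    {"xyz": [0, 0, 0], "roll": 0},
    {"xyz": [0, 0, 0], "roll": 0},
    {"xyz": [0, 0, 0], "roll": 0},
    {"xyz": [0, 0, 0], "roll": 0},
    {"xyz": [0, 0, 0], "roll": 0},
    {"xyz": [0, 0, 0], "roll": 0}
  ],
  "jaw": 2.0,
  "grip_force": 45
}}

```text
time_s: 11.6
tool_pos: [0.4125, -0.276, 0.0363]
orientation: [[-0.437, 0.9, 0.002], [0.9, 0.437, -0.001], [-0.002, 0.001, -1.0]]
wrist_force: [-0.4, 0.8, 4.7]
opening: 0.0368
grasp_force: 44.5
```

>>> {"method": "arm_command", "body": {
  "deltas": [
    {"xyz": [0, 0, -2], "roll": 0},
    {"xyz": [0, 0, -4], "roll": 0},
    {"xyz": [0, 0, -4.5], "roll": 0},
    {"xyz": [0, 0, -2.5], "roll": 0},
    {"xyz": [1.5, 2.5, 0], "roll": 0},
    {"xyz": [2.6, 4.4, 0], "roll": 0},
    {"xyz": [2.6, 4.4, 0], "roll": 0},
    {"xyz": [2.6, 4.4, 0], "roll": 0}
  ]
}}

```text
time_s: 12.6
tool_pos: [0.5128, -0.1218, 0.1651]
orientation: [[-0.436, 0.9, -0.0], [0.9, 0.436, 0.0], [0.0, -0.0, -1.0]]
wrist_force: [0.7, -1.0, -1.3]
opening: 0.037
grasp_force: 45.4
```

>>> {"method": "arm_command", "body": {
  "deltas": [
    {"xyz": [2.6, 4.4, 0], "roll": 0},
    {"xyz": [2.6, 4.4, 0], "roll": 0},
    {"xyz": [2.6, 4.4, 0], "roll": 0},
    {"xyz": [2.6, 4.4, 0], "roll": 0},
    {"xyz": [2.6, 4.4, 0], "roll": 0},
    {"xyz": [0.4, 0.7, 0], "roll": 0},
    {"xyz": [0, 0, 0], "roll": 0},
    {"xyz": [0, 0, 0], "roll": 0}
  ]
}}

```text
time_s: 13.6
tool_pos: [0.6573, 0.0952, 0.1653]
orientation: [[-0.435, 0.9, -0.001], [0.9, 0.435, -0.001], [-0.0, -0.001, -1.0]]
wrist_force: [-0.2, -0.3, -1.3]
opening: 0.0364
grasp_force: 45.4
```

```bash
python3 - <<'E'
from h import *
o=r.get_obs(); T=o["tool_pos"];R=o["orientation"]; print(o["time_s"],T,R.round(4).tolist(),o["opening"])
c=cam("wrist"); np.savez("w4",**c); save(c["img"],"w4")
Q=(cloud(c)-T)@R
cm=(abs(Q[...,1])<.03)&(Q[...,2]<.05)&(Q[...,2]>-.04)&(abs(Q[...,0])<.03)
for a in range(-32,44,6):
    s=cm&(abs(Q[...,2]*1e3-a)<3); q=Q[s]
    if len(q): print(a,len(q),np.percentile(q[:,0],[3,97]).round(4),np.percentile(q[:,1],[3,97]).round(4))
E
```

```text
13.6 [0.65729278 0.09518372 0.16525642] [[-0.4355, 0.9002, -0.0009], [0.9002, 0.4355, -0.0005], [-0.0001, -0.001, -1.0]] 0.03642392331723963
-32 333 [-0.0076  0.0123] [-0.0292  0.0293]
-26 3472 [-0.015   0.0173] [-0.0193  0.0176]
-20 634 [-0.0141  0.0201] [-0.0193  0.0176]
-14 205 [0.0114 0.0203] [-0.0163  0.0155]
-8 223 [0.0071 0.0204] [-0.0183  0.0169]
-2 167 [0.0093 0.0205] [-0.0163  0.0165]
4 164 [0.0083 0.0205] [-0.0176  0.0167]
10 139 [0.0094 0.0205] [-0.0159  0.0169]
16 123 [0.0089 0.0205] [-0.0176  0.0165]
22 115 [0.0097 0.0203] [-0.0154  0.0173]
28 106 [0.0081 0.0205] [-0.017   0.0171]
34 35 [0.0102 0.0202] [-0.0149  0.0177]
```

View pics/w4.png

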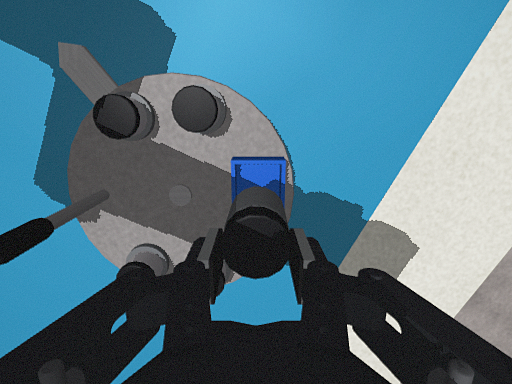

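The held tin at (256,240) is upright and centred in the jaws, with the bin's free end ahead at rows 157–195. Lowering it.

>>> {"method": "arm_command", "body": {
  "deltas": [
    {"xyz": [-0.04, 0.19, 0], "roll": 0},
    {"xyz": [0, 0, 3], "roll": 0},
    {"xyz": [0, 0, 3], "roll": 0},
    {"xyz": [0, 0, 0], "roll": 0},
    {"xyz": [0, 0, 0], "roll": 0},
    {"xyz": [0, 0, 0], "roll": 0}
  ]
}}

```text
time_s: 14.4
tool_pos: [0.6612, 0.0969, 0.1073]
orientation: [[-0.437, 0.9, 0.003], [0.9, 0.437, 0.0], [-0.001, 0.003, -1.0]]
wrist_force: [-0.3, 0.9, -1.2]
opening: 0.0367
grasp_force: 45.5
```

>>> {"method": "arm_command", "body": {
  "deltas": [
    {"xyz": [0, -0.17, 0], "roll": 0},
    {"xyz": [0, 0, 0.8], "roll": 0},
    {"xyz": [0, 0, 0], "roll": 0},
    {"xyz": [0, 0, 0], "roll": 0}
  ]
}}

```text
time_s: 14.9
tool_pos: [0.6582, 0.0963, 0.0971]
orientation: [[-0.437, 0.9, -0.001], [0.9, 0.437, -0.0], [0.0, -0.0, -1.0]]
wrist_force: [-0.9, 0.1, -1.1]
opening: 0.0369
grasp_force: 45.5
```

>>> {"method": "arm_command", "body": {
  "deltas": [
    {"xyz": [-0.08, 0.04, 0], "roll": 0},
    {"xyz": [0, 0, 0.7], "roll": 0},
    {"xyz": [0, 0, 0.8], "roll": 0},
    {"xyz": [0, 0, 0.5], "roll": 0},
    {"xyz": [0, 0, 0], "roll": 0},
    {"xyz": [0, 0, 0], "roll": 0}
  ]
}}

```text
time_s: 15.65
tool_pos: [0.6592, 0.0957, 0.0774]
orientation: [[-0.437, 0.9, 0.0], [0.9, 0.437, -0.0], [-0.0, 0.0, -1.0]]
wrist_force: [0.3, 0.1, -0.9]
opening: 0.0365
grasp_force: 45.5
```

>>> {"method": "arm_command", "body": {
  "deltas": [
    {"xyz": [0, 0, 0.3], "roll": 0},
    {"xyz": [0, 0, 0.22], "roll": 0},
    {"xyz": [0, 0, 0], "roll": 0},
    {"xyz": [0, 0, 0], "roll": 0}
  ]
}}

```text
time_s: 16.15
tool_pos: [0.6593, 0.0957, 0.0724]
orientation: [[-0.437, 0.9, 0.001], [0.9, 0.437, 0.0], [-0.0, 0.001, -1.0]]
wrist_force: [0.3, 0.6, 0.1]
opening: 0.037
grasp_force: 45.7
```

>>> {"method": "arm_command", "body": {
  "deltas": [
    {"xyz": [0, 0, 0.1], "roll": 0},
    {"xyz": [0, 0, 0], "roll": 0},
    {"xyz": [0, 0, 0], "roll": 0}
  ]
}}

```text
time_s: 16.52
tool_pos: [0.6596, 0.0957, 0.0723]
orientation: [[-0.437, 0.9, 0.001], [0.9, 0.437, -0.0], [-0.001, 0.001, -1.0]]
wrist_force: [-2.1, -0.7, 5.6]
opening: 0.0371
grasp_force: 46.2
```

>>> {"method": "arm_command", "body": {
  "deltas": [
    {"xyz": [0, 0, 0], "roll": 0},
    {"xyz": [0, 0, 0], "roll": 0},
    {"xyz": [0, 0, 0], "roll": 0},
    {"xyz": [0, 0, -1], "roll": 0},
    {"xyz": [0, 0, -4], "roll": 0},
    {"xyz": [0, 0, -5], "roll": 0},
    {"xyz": [0, 0, -3], "roll": 0},
    {"xyz": [-3, 0, 0], "roll": 0}
  ],
  "jaw": 7.5
}}

```text
time_s: 17.52
tool_pos: [0.6741, 0.0703, 0.2064]
orientation: [[-0.44, 0.898, 0.008], [0.898, 0.44, 0.001], [-0.003, 0.007, -1.0]]
wrist_force: [0.3, 0.3, -0.3]
opening: 0.075
grasp_force: 0.0
```

>>> {"method": "arm_command", "body": {
  "deltas": [
    {"xyz": [-4, 0, 0], "roll": 0},
    {"xyz": [-4, 0, 0], "roll": 0},
    {"xyz": [0, 0, 0], "roll": 0},
    {"xyz": [0, 0, 0], "roll": 0}
  ]
}}

```text
time_s: 18.02
tool_pos: [0.7071, -0.0029, 0.2015]
orientation: [[-0.437, 0.9, 0.0], [0.9, 0.437, 0.001], [0.0, 0.0, -1.0]]
wrist_force: [0.0, -0.1, -0.5]
opening: 0.0751
grasp_force: 0.0
```

```bash
python3 - <<'E'
from h import *
o=r.get_obs(); print(o["time_s"],o["tool_pos"],o["orientation"].round(4).tolist(),o["opening"])
c=cam("wrist"); np.savez("w5",**c); save(c["img"],"w5")
tops(c,.088,.099); print(); tops(c,.1,.112); tops(c,.16,.175)
E
```

```text
18.025 [ 0.70705392 -0.00294907  0.20150921] [[-0.4367, 0.8996, 0.0003], [0.8996, 0.4367, 0.0005], [0.0003, 0.0005, -1.0]] 0.07514694087894738
[257.  67.] 1656 zmed 0.0958 col [48. 48. 50.] rect ((0.6598173379898071, 0.09598510712385178), (0.03877635300159454, 0.03858265280723572), 72.84745788574219) circ ((0.659728467464447, 0.09582478553056717), 0.019796131178736687)

[256. 109.] 1490 zmed 0.1058 col [41. 42. 44.] rect ((0.6748226881027222, 0.06318287551403046), (0.03900615870952606, 0.027939382940530777), 25.887653350830078) circ ((0.6751194596290588, 0.06312530487775803), 0.023074282333254814)
[ 7. 77.] 395 zmed 0.1649 col [15. 15. 16.] rect ((0.5191877484321594, 0.009380047209560871), (0.010241526179015636, 0.017459960654377937), 11.457340240478516) circ ((0.5164571404457092, 0.008902904577553272), 0.009068498387932777)
```

View pics/w5.png

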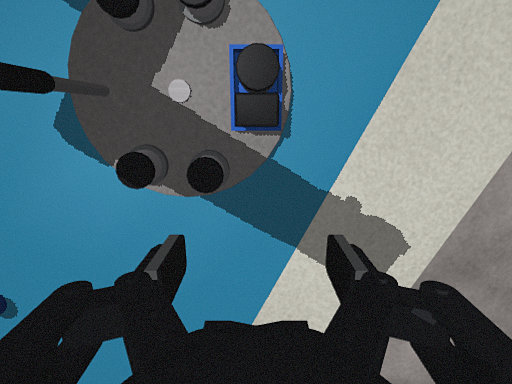

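Both stand flat in the bin: tin top at 0.096 m near (257,67), case top at 0.106 m near (256,109). The crank is at (7,77). Going to the crank at (0.5125, 0.008).

>>> {"method": "arm_command", "body": {
  "deltas": [
    {"xyz": [2.38, -4.25, 0], "roll": 0},
    {"xyz": [2.38, -4.25, 0], "roll": 0},
    {"xyz": [2.38, -4.25, 0], "roll": 0},
    {"xyz": [2.38, -4.25, 0], "roll": 0},
    {"xyz": [0, 0, 0], "roll": 0},
    {"xyz": [0, 0, 0], "roll": 0},
    {"xyz": [0, 0, 0], "roll": 0}
  ]
}}

```text
time_s: 18.95
tool_pos: [0.5142, 0.0084, 0.2017]
orientation: [[-0.437, 0.899, 0.002], [0.899, 0.437, -0.0], [-0.001, 0.002, -1.0]]
wrist_force: [0.5, 0.2, 0.3]
opening: 0.0755
grasp_force: 0.0
```

>>> {"method": "arm_command", "body": {
  "deltas": [
    {"xyz": [0, -0.15, 2], "roll": 0},
    {"xyz": [0, 0, 2.5], "roll": 0},
    {"xyz": [0, 0, 2.2], "roll": 0},
    {"xyz": [0, 0, 0], "roll": 0},
    {"xyz": [0, 0, 0], "roll": 0}
  ]
}}

```text
time_s: 19.58
tool_pos: [0.5125, 0.0074, 0.1349]
orientation: [[-0.437, 0.9, 0.001], [0.9, 0.437, -0.0], [-0.001, 0.001, -1.0]]
wrist_force: [0.9, -0.8, -0.4]
opening: 0.0751
grasp_force: 0.0
```

>>> {"method": "arm_command", "body": {
  "deltas": [
    {"xyz": [0, 0, 0], "roll": 0},
    {"xyz": [0, 0, 0], "roll": 0},
    {"xyz": [0, 0, 0], "roll": 0},
    {"xyz": [0, 0, 0], "roll": 0},
    {"xyz": [0, 0, 0], "roll": 0},
    {"xyz": [0, 0, 0], "roll": 0},
    {"xyz": [0, 0, 0], "roll": 0}
  ],
  "jaw": 0.5,
  "grip_force": 50
}}

```text
time_s: 20.45
tool_pos: [0.5128, 0.0078, 0.135]
orientation: [[-0.437, 0.899, 0.003], [0.899, 0.437, 0.001], [-0.001, 0.003, -1.0]]
wrist_force: [3.9, 2.9, 3.7]
opening: 0.0155
grasp_force: 48.9
```

```bash
cat > arc.py <<'E'
from h import *
import sys, json
def rows(a0,a1,n,rad=.085,C=(.5888,.0450)):
    R=r.get_obs()["orientation"][:2,:2]; a=np.radians(np.linspace(a0,a1,n+1)); p=np.c_[C[0]+rad*np.cos(a),C[1]+rad*np.sin(a)]
    d=np.diff(p,axis=0)@R*100
    print(json.dumps([{"xyz":[round(x,2),round(y,2),0],"roll":0} for x,y in d]))
E
python3 -c "
from arc import *
rows(206,311,22)"
```

```text
[{"xyz": [-0.71, 0.03, 0], "roll": 0}, {"xyz": [-0.7, 0.09, 0], "roll": 0}, {"xyz": [-0.69, 0.15, 0], "roll": 0}, {"xyz": [-0.68, 0.2, 0], "roll": 0}, {"xyz": [-0.66, 0.26, 0], "roll": 0}, {"xyz": [-0.63, 0.31, 0], "roll": 0}, {"xyz": [-0.61, 0.37, 0], "roll": 0}, {"xyz": [-0.57, 0.41, 0], "roll": 0}, {"xyz": [-0.54, 0.46, 0], "roll": 0}, {"xyz": [-0.5, 0.5, 0], "roll": 0}, {"xyz": [-0.45, 0.54, 0], "roll": 0}, {"xyz": [-0.41, 0.58, 0], "roll": 0}, {"xyz": [-0.36, 0.61, 0], "roll": 0}, {"xyz": [-0.3, 0.64, 0], "roll": 0}, {"xyz": [-0.25, 0.66, 0], "roll": 0}, {"xyz": [-0.19, 0.68, 0], "roll": 0}, {"xyz": [-0.14, 0.69, 0], "roll": 0}, {"xyz": [-0.08, 0.7, 0], "roll": 0}, {"xyz": [-0.02, 0.71, 0], "roll": 0}, {"xyz": [0.04, 0.71, 0], "roll": 0}, {"xyz": [0.1, 0.7, 0], "roll": 0}, {"xyz": [0.16, 0.69, 0], "roll": 0}]
```

>>> {"method": "arm_command", "body": {
  "deltas": [
    {"xyz": [-0.71, 0.03, 0], "roll": 0},
    {"xyz": [-0.7, 0.09, 0], "roll": 0},
    {"xyz": [-0.69, 0.15, 0], "roll": 0},
    {"xyz": [-0.68, 0.2, 0], "roll": 0},
    {"xyz": [0, 0, 0], "roll": 0},
    {"xyz": [0, 0, 0], "roll": 0}
  ]
}}

```text
time_s: 21.2
tool_pos: [0.5293, -0.0152, 0.135]
orientation: [[-0.437, 0.9, 0.003], [0.9, 0.437, 0.001], [-0.001, 0.003, -1.0]]
wrist_force: [5.1, 2.8, 3.8]
opening: 0.0153
grasp_force: 49.1
```

>>> {"method": "arm_command", "body": {
  "deltas": [
    {"xyz": [-0.66, 0.26, 0], "roll": 0},
    {"xyz": [-0.63, 0.31, 0], "roll": 0},
    {"xyz": [-0.61, 0.37, 0], "roll": 0},
    {"xyz": [-0.57, 0.41, 0], "roll": 0},
    {"xyz": [-0.54, 0.46, 0], "roll": 0},
    {"xyz": [-0.5, 0.5, 0], "roll": 0},
    {"xyz": [-0.45, 0.54, 0], "roll": 0},
    {"xyz": [-0.41, 0.58, 0], "roll": 0}
  ]
}}

```text
time_s: 22.2
tool_pos: [0.5772, -0.0391, 0.1349]
orientation: [[-0.437, 0.899, -0.0], [0.899, 0.437, 0.001], [0.001, 0.0, -1.0]]
wrist_force: [-0.2, 2.9, 7.9]
opening: 0.0156
grasp_force: 49.6
```

>>> {"method": "arm_command", "body": {
  "deltas": [
    {"xyz": [-0.36, 0.61, 0], "roll": 0},
    {"xyz": [-0.3, 0.64, 0], "roll": 0},
    {"xyz": [-0.25, 0.66, 0], "roll": 0},
    {"xyz": [-0.19, 0.68, 0], "roll": 0},
    {"xyz": [-0.14, 0.69, 0], "roll": 0},
    {"xyz": [-0.08, 0.7, 0], "roll": 0},
    {"xyz": [0, 0, 0], "roll": 0},
    {"xyz": [0, 0, 0], "roll": 0}
  ]
}}

```text
time_s: 23.2
tool_pos: [0.6192, -0.0344, 0.1349]
orientation: [[-0.437, 0.9, 0.001], [0.9, 0.437, -0.001], [-0.001, 0.0, -1.0]]
wrist_force: [0.4, 1.4, 6.5]
opening: 0.0156
grasp_force: 49.4
```

```bash
python3 -c "
from arc import *
rows(291,333,8)"
```

```text
[{"xyz": [-0.03, 0.78, 0], "roll": 0}, {"xyz": [0.04, 0.78, 0], "roll": 0}, {"xyz": [0.11, 0.77, 0], "roll": 0}, {"xyz": [0.18, 0.76, 0], "roll": 0}, {"xyz": [0.25, 0.74, 0], "roll": 0}, {"xyz": [0.32, 0.71, 0], "roll": 0}, {"xyz": [0.38, 0.68, 0], "roll": 0}, {"xyz": [0.44, 0.64, 0], "roll": 0}]
```

>>> {"method": "arm_command", "body": {
  "deltas": [
    {"xyz": [-0.03, 0.78, 0], "roll": 0},
    {"xyz": [0.04, 0.78, 0], "roll": 0},
    {"xyz": [0.11, 0.77, 0], "roll": 0},
    {"xyz": [0.18, 0.76, 0], "roll": 0},
    {"xyz": [0.25, 0.74, 0], "roll": 0},
    {"xyz": [0.32, 0.71, 0], "roll": 0},
    {"xyz": [0.38, 0.68, 0], "roll": 0},
    {"xyz": [0.44, 0.64, 0], "roll": 0}
  ]
}}

```text
time_s: 24.2
tool_pos: [0.6643, 0.0052, 0.1349]
orientation: [[-0.436, 0.9, -0.0], [0.9, 0.436, -0.003], [-0.003, -0.002, -1.0]]
wrist_force: [1.1, -2.1, 5.4]
opening: 0.0158
grasp_force: 49.5
```

>>> {"method": "arm_command", "body": {
  "deltas": [
    {"xyz": [0, 0, 0], "roll": 0},
    {"xyz": [0, 0, 0], "roll": 0},
    {"xyz": [0, 0, 0], "roll": 0}
  ]
}}

```text
time_s: 24.58
tool_pos: [0.6647, 0.006, 0.135]
orientation: [[-0.437, 0.9, 0.001], [0.9, 0.437, -0.001], [-0.002, 0.0, -1.0]]
wrist_force: [1.7, 0.3, 4.4]
opening: 0.0159
grasp_force: 49.4
```

```bash
python3 - <<'E'
from h import *
o=r.get_obs(); p=o["tool_pos"]; print(o["time_s"],p,"peg ang",np.degrees(np.arctan2(p[1]-.045,p[0]-.5888)),np.hypot(p[1]-.045,p[0]-.5888))
c=[cam(n) for n in("wrist","side")]; np.savez("w6",**c[0]); np.savez("s6",**c[1])
for k in c:
  print("tin");tops(k,.088,.099); print("case"); tops(k,.100,.112)
save(np.hstack([cv2.resize(k["img"],(400,300)) for k in c]),"w6")
E
```

```text
24.575 [0.66470501 0.00602605 0.13495831] peg ang -27.17854603876993 0.08532607418166027
tin
[78. 25.] 3070 zmed 0.0957 col [24. 25. 26.] rect ((0.5092701315879822, 0.06715966016054153), (0.04234561324119568, 0.031082160770893097), 25.903606414794922) circ ((0.5073667764663696, 0.07151612639427185), 0.021512264385819435)
[138.  12.] 356 zmed 0.0929 col [32.  33.  36.5] rect ((0.539262592792511, 0.09299027919769287), (0.027035731822252274, 0.006205172743648291), 61.50462341308594) circ ((0.5387365818023682, 0.0932757705450058), 0.013847843743860722)
case
[120.   7.] 515 zmed 0.1049 col [35. 35. 37.] rect ((0.5361849069595337, 0.08798650652170181), (0.02604989893734455, 0.01097461674362421), 25.90361785888672) circ ((0.533787727355957, 0.09292249381542206), 0.013124948367476463)
tin
[ 74. 299.] 177 zmed 0.0937 col [58. 65. 71.] rect ((0.006864473223686218, -0.04334821179509163), (0.13141608238220215, 0.05970492586493492), 9.830050468444824) circ ((0.001994408667087555, -0.015241377986967564), 0.06582143902778625)
case
[ 72. 296.] 183 zmed 0.1055 col [57. 64. 69.] rect ((0.006188042461872101, -0.04261579364538193), (0.12889350950717926, 0.05940860137343407), 8.878443717956543) circ ((0.0019463934004306793, -0.015462258830666542), 0.06458503007888794)
```

View pics/w6.png

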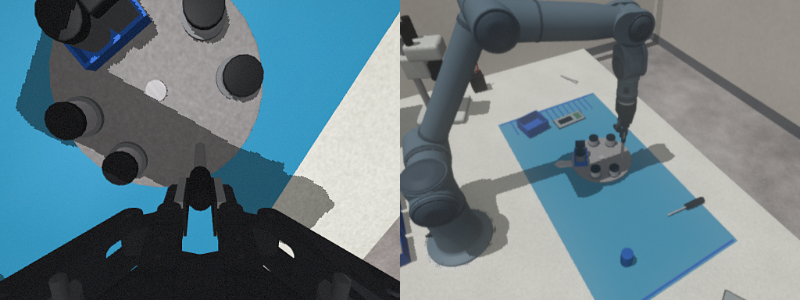

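The wrist half shows the crank gripped at (200,180), and the loaded bin at upper left. The side half shows the bin facing the pointer. I'll fit the pointer and bin edge directions as a final check.

```bash
python3 - <<'E'
from h import *
ax=np.array([.5888,.0450])
def fit(W): vx,vy,x,y=cv2.fitLine(W.astype(np.float32),cv2.DIST_HUBER,0,.001,.001).ravel(); return np.degrees(np.arctan2(vy,vx))%180,np.array([x,y])
def ptr(f,zlo=.0045):
    c=dict(np.load(f)); P=cloud(c); hsv=cv2.cvtColor(c["img"],cv2.COLOR_RGB2HSV)
    a=np.radians(153);e=np.array([np.cos(a),np.sin(a)]);n=np.array([-e[1],e[0]])
    s=(P[...,:2]-ax)@e; t=(P[...,:2]-ax)@n
    m=(hsv[...,1]<110)&(P[...,2]<.02)&(s>.128)&(s<.205)&(abs(t)<.03)
    ct=max(cv2.findContours(m.astype(np.uint8),0,1)[0],key=cv2.contourArea)[:,0]
    W=np.array([plane(c,*p,.010)[:2] for p in ct]); S=(W-ax)@e;T=(W-ax)@n
    body=(S>.135)&(S<.172); out=[fit(W[body&(T>.008)]),fit(W[body&(T<-.008)])]
    print(f,"edges deg",out[0][0],out[1][0],"offset mean",np.median(T[body&(T>.008)]),np.median(T[body&(T<-.008)]),"tip s,t",S.max(),T[S.argmax()])
for f in("w0.npz","w4.npz","s6.npz"):
    try: ptr(f)
    except Exception as x: print(f,x)
c=dict(np.load("w6.npz"));P=cloud(c);hsv=cv2.cvtColor(c["img"],cv2.COLOR_RGB2HSV);z=P[...,2]
m=(hsv[...,0]>107)&(hsv[...,1]>130)&(z>.05)&(z<.062); q=P[m][:,:2]
a=np.radians(152.8);e=np.array([np.cos(a),np.sin(a)]);n=np.array([-e[1],e[0]])
s=(q-ax)@e;t=(q-ax)@n; k=(s<.0625)&(s>.05)&(abs(t)<.036); print("inner rim",k.sum(),np.percentile(s,[1,5]),"t",t.min(),t.max(),"perp deg",fit(q[k])[0]+90)
E
```

```text
w0.npz edges deg 152.23088 153.38747 offset mean 0.017353289710824733 -0.01582685308357399 tip s,t 0.19661370301450354 0.0009516381007562368
w4.npz edges deg 153.08438 153.50818 offset mean 0.016543417160847212 -0.01776267687392298 tip s,t 0.19616186360735802 0.0009992635379739287
s6.npz edges deg 149.57687 149.60542 offset mean 0.0274494919339769 -0.011531538965926026 tip s,t 0.1954420133723279 0.0034908755894628093
inner rim 720 [0.05745463 0.05774255] t -0.04203613610316627 0.06927233491763206 perp deg 152.62915
```

>>> {"method": "arm_command", "body": {
  "deltas": [
    {"xyz": [0.03, 0.03, 0], "roll": 0},
    {"xyz": [0, 0, 0], "roll": 0},
    {"xyz": [0, 0, 0], "roll": 0},
    {"xyz": [0, 0, 0], "roll": 0},
    {"xyz": [0, 0, 0], "roll": 0},
    {"xyz": [0, 0, 0], "roll": 0}
  ]
}}

```text
time_s: 25.42
tool_pos: [0.6647, 0.0061, 0.135]
orientation: [[-0.436, 0.9, 0.001], [0.9, 0.436, -0.002], [-0.002, -0.0, -1.0]]
wrist_force: [1.8, 0.2, 5.0]
opening: 0.0155
grasp_force: 49.4
```

```bash
python3 - <<'E'
from h import *
o=r.get_obs(); p=o["tool_pos"]; print(o["time_s"],p,np.degrees(np.arctan2(p[1]-.045,p[0]-.5888)),o["grasp_force"],o["wrist_force"],abs(o["qvel"]).max())
print(r.sign_off())
E
```

```text
25.425 [0.66473468 0.00605241 0.13496368] -27.15370208529202 49.42528872183175 [1.77157985 0.15400401 4.9823642 ] 0.0011336995793947246
the job is handed in; nothing more can be done
None
```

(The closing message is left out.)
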